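# Clear the assembly bench: sort parts to bins, stack modules on the spring lift

### The job

Clear the loose work off the bench: put the green terminal block, the red capacitor and the yellow ring core each into the blue bin whose label card has its colour. Stack the two electronic modules on the sprung lift, the large black one lying flat and squarely in the middle of the deck, then the smaller blue one squarely in the middle on top of it, long sides parallel; set the modules down, do not drop them.

Things in the scene. Friction and masses are not known exactly. Their poses are not given: they have to be found in the camera images.
- terminal: green pluggable terminal block with a row of screws, 50 (x) x 20 (y) x 22 mm high, lying on the bench, about 45 g. Origin at the centre of its underside, z up, x along its length. The lowest 16 mm is the full 20 mm wide; above that it is 12 mm wide (y from -10 to +2 mm).
- capacitor: red block-shaped film capacitor, 42 (x) x 22 (y) x 30 mm high, about 50 g. Origin at the centre of its underside, z up, x along its length.
- core: yellow ring core (toroid) lying flat, outer diameter 44 mm, hole 22 mm, 18 mm high, about 50 g. Origin at the centre of its underside, z up.
- drive: large electronic module: black case with a flat black lid (small white label) and silver fins at both ends, 102 (x, fins included) x 56 (y) x 40 mm high, 0.36 to 0.54 kg. Origin at the centre of its underside, z up, x along its length; flat-topped, grip it across its 56 mm width.
- controller: smaller electronic module: blue case with two black connector strips on top, 76 (x) x 48 (y) x 38 mm high in all (case 32 mm), 0.24 to 0.36 kg. Origin at the centre of its underside, z up, x along its length; flat underside, grip it across its 48 mm width.
- bin_green: blue open-topped bin, fixed to the bench, with a green label card on a ledge along its front; the bin for the terminal block. 120 (x) x 110 (y) x 45 mm outside, walls and floor 4 mm (inside 112 x 102 mm, 41 mm deep). Origin at the centre of its underside; its -x side faces roughly towards the robot and carries the ledge (22 mm deep, 100 mm wide, 45 mm high), outside the bin's front wall.
- bin_red: blue open-topped bin, fixed to the bench, with a red label card on a ledge along its front; the bin for the capacitor. 120 (x) x 110 (y) x 45 mm outside, walls and floor 4 mm (inside 112 x 102 mm, 41 mm deep). Origin at the centre of its underside; its -x side faces roughly towards the robot and carries the ledge (22 mm deep, 100 mm wide, 45 mm high), outside the bin's front wall.
- bin_yellow: blue open-topped bin, fixed to the bench, with a yellow label card on a ledge along its front; the bin for the ring core. 120 (x) x 110 (y) x 45 mm outside, walls and floor 4 mm (inside 112 x 102 mm, 41 mm deep). Origin at the centre of its underside; its -x side faces roughly towards the robot and carries the ledge (22 mm deep, 100 mm wide, 45 mm high), outside the bin's front wall.
- deck (a point): centre of the top face of the sprung lift's deck: aluminium plate 130 (x) x 90 (y) mm with a black rubber pad, on a spring over a fixed grey base (130 x 100 mm). z up, x along its length. Empty it stands 70 mm above the bench; it gives straight down about 5 mm per newton, to a stop 40 mm lower (16 to 25 mm under the large module, 28 to 40 under both), and settles within 1 s.

How it is judged:
By the outcome, as a careful person would: the job done as asked, in the order asked, and still so for the second after the job is handed in, with the robot touching nothing.
It also fails if it takes over 131 s, if anything falls off the work surface, if the arm or the gripper's body presses on something with over 40 N, if the wrist force passes 120 N, or if a joint passes its speed limit or range.

### The arm

A 6-joint arm with a two-finger parallel gripper is mounted at the origin on the work surface. World frame = base frame: x ahead of the robot, y to its left, z up, the work surface at z = 0. Lengths are in m, angles in rad, forces in N, time in s.
With the tool pointing down it reaches from about 0.35 to 0.775 m from the base axis. Payload 7.3 kg.
Tool frame: the origin (TCP) lies on the front face of the gripper's body, between the roots of the fingers; the fingertips stand 66 mm ahead of it and the grasp point (between the pads) lies 47 mm ahead of it (bot.tcp_to_tips is the distance from the TCP to the fingertips, in m); z points along the fingers, y is the line along which they close (so a half turn about z gives the same grasp; the last joint's range is limited). The gripper opens to 92 mm and grips with 3 to 60 N. Pads are 19 mm wide; open, the fingers measure 130 mm over their backs; the gripper's body (75 mm by 190 mm) begins 47 mm behind the grasp point.
Start: joints at [1.012, 0.342, 1.524, -0, 1.275, -0.146], TCP at [0.211, 0.481, 0.292] pointing down, gripper open.
Joint ranges: [-2.53, 2.53], [-0.77, 2.02], [0.04, 2.7], [-1, 4.14], [0.28, 2.66], [-3.11, 3.11]. Speed limits (rad/s): [2.57, 2.57, 3.14, 3.14, 3.14, 3.14].

### API

Orientations are given as a unit quaternion [w, x, y, z].
In Python, from bench import bot, optics, order gives the robot as it stands.
- The arm moves only by the tool play_rows, never from a script. Its arguments are lists of equal length, an entry for each row: "hand": the finger opening in mm, from 0 to 91.8; "travel": the shift along the tool's x, y, z in mm, a list of three; "twist": the turn about the tool's z in rad. In form: {"hand": [hand, ...], "travel": [[x, y, z], ...], "twist": [twist, ...]}. A call has 1 to 10 rows; each row shifts and turns the commanded pose from where the row before left it, along the tool's axes as they then stand; what a row does not reach is not made up. A row lasts 1/8 s, in which the tool goes at most 62.5 mm and 10.7 degrees, less where a joint would pass 70% of its speed; a pose out of reach is approached as far as the arm can. A call is refused whole if a number of a shift passes 62.5 or a number of a turn 0.188, either way. A call with a gripper value outside its range is refused whole. The fingers move at their own pace and stop on an object; "squeeze" is the grip in N (left out, the last holds). Time passes only in rows, so rows that do not move let the fingers close. It gives the time, the measured TCP pose, the force, the opening and the grip force at its end, in the units of the state.
- bot.sense(): the state, without advancing time (a new reading comes with each control period).
- optics.read_camera(name): name is "side" or "top" or "wrist"; returns (picture, depth): 400x640x3 uint8, red, green, blue; 400x640 float32, m along the optical axis (not along the pixel's ray), 0 where there is no reading.
- optics.camera_info(name): a dict with "intrinsics" (3x3 intrinsics, pixels), "T" (4x4, takes a point from camera to world coordinates); the wrist camera has in their place "tool_from_camera" (4x4, takes a point from camera to tool coordinates, whose origin is the TCP and whose axes are the flange's). Camera axes: x right, y down, z forward; pixel columns grow to the right and rows downward; lengths in m; the calibration is good to about 2 mm. A picture is of the moment at which its call begins: read the wrist's pose just before it. camera_info takes no time and is no camera call.
- order.hand_in(): hands the job in; it is judged then, once.
The state is a dict: "time": time; "q": joint angles; "dq": joint speeds; "joint_efforts": joint torques, N m; "eef_pos": TCP position; "orientation": TCP orientation; "force": force on the tool from outside, world axes, zero at the start; "wrist_torque": the same for the moment, N m; "finger_gap": finger opening in m; "grip_force": force on a finger pad.
Only numpy, scipy, OpenCV 4.12 (cv2) and the standard library are available. Lean on these libraries where they do the work, as an engineer would, in place of code of your own. Each camera call takes 0.05 s, during which the arm holds its last target. There are 200 camera calls.

## Working session

There is one attempt and no reset: what is moved stays moved. The work goes in short steps, Python scripts to look and compute and a tool call to move; the robot and the scene stay as the last step left them, time stands still between calls to the robot, and variables do not carry over. Pictures are saved under pics/ and viewed, at most 14 in all, crops included, and the job is handed in when it is done.

Besides the shell and the picture viewer there is one more tool, called after "Call:" by a JSON object that holds its "name" and its "arguments", one argument or row to a line. play_rows: Moves the arm, as the interface text tells. Its arguments: {"type":"object","properties":{"hand":{"type":"array","items":{"type":"number"}},"travel":{"type":"array","items":{"type":"array","items":{"type":"number"}}},"twist":{"type":"array","items":{"type":"number"}},"squeeze":{"type":"number"}},"required":["hand","travel","twist"]}

```bash
mkdir -p pics; ls; python3 - <<'E'
from bench import bot, optics, order
import cv2,numpy as np
s=bot.sense();print({k:np.round(v,3) for k,v in s.items()})
for n in ("top","side"):
    p,d=optics.read_camera(n);cv2.imwrite(f"pics/{n}0.png",p[...,::-1]);np.save(f"{n}0.npy",d);np.save(f"{n}0p.npy",p)
    print(n,optics.camera_info(n))
print(optics.camera_info("wrist"),bot.tcp_to_tips)
E
```

```text
pics
{'time': np.float64(0.0), 'q': array([ 1.012,  0.343,  1.525, -0.   ,  1.275, -0.146]), 'dq': array([-0.001, -0.001,  0.002,  0.001,  0.   ,  0.002]), 'joint_efforts': array([-2.0000e-03, -4.3124e+01, -2.4422e+01,  7.2000e-02,  5.6000e-02,
       -0.0000e+00]), 'eef_pos': array([0.21 , 0.481, 0.292]), 'orientation': array([-0.   ,  0.205,  0.979, -0.001]), 'force': array([-0.646,  0.351,  0.058]), 'wrist_torque': array([0.024, 0.089, 0.005]), 'grip_force': np.float64(0.0), 'finger_gap': np.float64(0.092)}
top {'intrinsics': array([[448.65497793,   0.        , 316.94433082],
       [  0.        , 448.65497793, 192.58069685],
       [  0.        ,   0.        ,   1.        ]]), 'T': array([[-1.67248646e-02, -9.95306182e-01,  9.53199005e-02,
         4.04575318e-01],
       [-9.99737733e-01,  1.81382845e-02,  1.39810102e-02,
        -2.35186395e-04],
       [-1.56443254e-02, -9.50610707e-02, -9.95348506e-01,
         1.19801249e+00],
       [ 0.00000000e+00,  0.00000000e+00,  0.00000000e+00,
         1.00000000e+00]])}
side {'intrinsics': array([[401.63545836,   0.        , 319.618
[... 201 characters left out ...]
.59843701,  0.5526146 , -0.52051081],
       [-0.00677712, -0.6748509 , -0.73792299,  0.76704431],
       [ 0.        ,  0.        ,  0.        ,  1.        ]])}
{'intrinsics': array([[323.60717781,   0.        , 319.47309657],
       [  0.        , 323.60717781, 198.75317698],
       [  0.        ,   0.        ,   1.        ]]), 'tool_from_camera': array([[ 1.08178297e-04, -9.53216449e-01, -3.02288586e-01,
         8.20093901e-02],
       [ 9.99999994e-01,  9.69458364e-05,  5.21618434e-05,
         7.55145966e-04],
       [-2.04159073e-05, -3.02288590e-01,  9.53216454e-01,
        -9.23356597e-02],
       [ 0.00000000e+00,  0.00000000e+00,  0.00000000e+00,
         1.00000000e+00]])} 0.0655
```

View pics/top0.png

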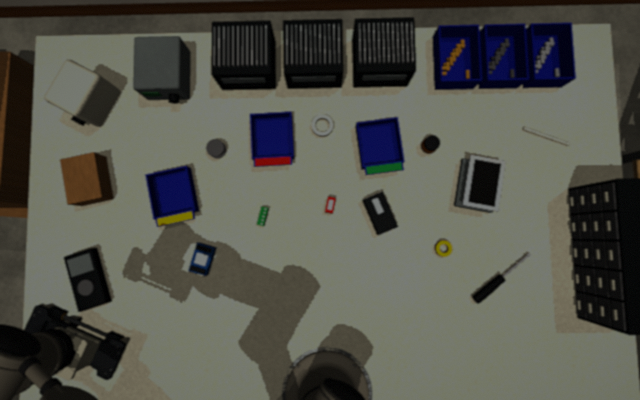

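View pics/side0.png

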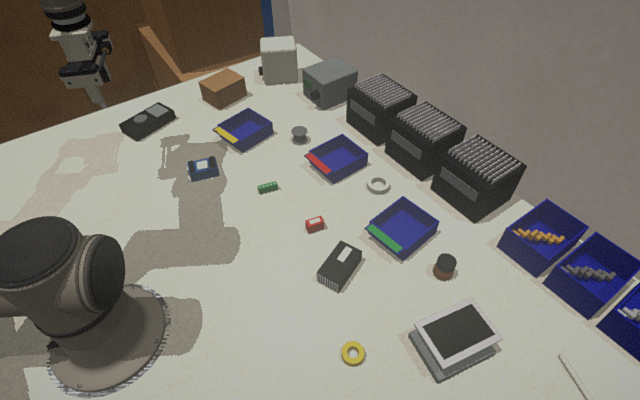

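The top view shows the bins at yellow (172,193), red (272,138) and green (380,145). The terminal is at (263,215), capacitor (330,204), drive (380,212), controller (202,258), core (444,247) and lift (480,183). The side view agrees. Next I'll measure them.

```bash
cat > h.py <<'E'
from bench import bot, optics, order
import cv2,numpy as np
from scipy.spatial.transform import Rotation as R
def cloud(name,d=None,p=None,pose=None):
    if d is None:
        if name=="wrist":
            s=bot.sense(); pose=(s["eef_pos"],s["orientation"])
        p,d=optics.read_camera(name)
    i=optics.camera_info(name);K=i["intrinsics"]
    if name=="wrist":
        T=np.eye(4);T[:3,:3]=R.from_quat(pose[1],scalar_first=True).as_matrix();T[:3,3]=pose[0];T=T@i["tool_from_camera"]
    else:T=i["T"]
    v,u=np.mgrid[:400,:640]
    P=np.stack([(u-K[0,2])/K[0,0]*d,(v-K[1,2])/K[1,1]*d,d],-1)@T[:3,:3].T+T[:3,3]
    P[d==0]=np.nan
    return p,P
def rect(P,m):
    """min-area rect: centre, long, short, angle of long axis, median z"""
    q=P[m]; (c,(w,h),a)=cv2.minAreaRect((q[:,:2]*1000).astype(np.float32))
    if w<h:w,h,a=h,w,a+90
    a=(a+90)%180-90
    return np.round([c[0],c[1],w,h],1),"deg %.1f rad %.3f"%(a,np.radians(a)),"z %.1f n %d"%(1000*np.median(q[:,2]),m.sum())
E
python3 - <<'E'
from h import *
p,P=cloud("top",np.load("top0.npy"),np.load("top0p.npy"))
g=P[300:305,200:560:40,2];print("table z",np.round(1000*np.nanmedian(P[230:240,280:320,2]),1))
def at(n,u0,u1,v0,v1,z0,z1):
    m=np.zeros((400,640),bool);m[v0:v1,u0:u1]=1
    m&=(P[...,2]>z0)&(P[...,2]<z1);print(n,*rect(P,m))
at("term",250,278,200,230,.008,.05)
at("cap",320,342,190,220,.015,.05)
at("core",428,460,232,262,.009,.05)
at("drive",355,405,183,240,.03,.06)
at("ctrl",182,222,238,280,.022,.06)
at("deck",445,515,145,220,.055,.1)
at("bg",350,412,110,178,.035,.06)
at("br",243,300,105,172,.035,.06)
at("by",140,205,160,228,.035,.06)
E
```

```text
table z 0.2
term [455.8 164.1  56.8  20.1] deg -15.1 rad -0.264 z 20.5 n 151
cap [485.  -16.1  41.8  21.6] deg -12.6 rad -0.219 z 29.8 n 136
core [ 366.8 -309.4   42.7   41.5] deg 88.8 rad 1.550 z 17.2 n 183
drive [ 461.1 -145.3  101.9   56.4] deg 21.5 rad 0.375 z 39.9 n 860
ctrl [349.8 320.1  76.4  50.5] deg -16.6 rad -0.290 z 33.7 n 576
deck [ 530.5 -405.8  130.5   93.2] deg -11.5 rad -0.201 z 69.2 n 1853
bg [ 635.3 -150.3  141.9  110.6] deg 6.4 rad 0.112 z 44.4 n 660
br [659.4 134.1 142.2 110.8] deg 2.9 rad 0.050 z 44.7 n 659
by [513.7 398.  141.5 112.7] deg 11.3 rad 0.197 z 44.5 n 738
```

```bash
cat >> h.py <<'E'
def yaw(s):
    x=R.from_quat(s["orientation"],scalar_first=True).as_matrix()[:,0]
    return np.degrees(np.arctan2(x[1],x[0]))
def plan(*wps,step=55):
    """waypoints (x,y,z mm, yaw deg mod 180 or None); prints travel rows (tool axes, mm) and twists"""
    s=bot.sense();p=s["eef_pos"]*1000;y=yaw(s)
    print("at",p.round(1),"yaw %.1f q1 %.2f q6 %.2f F %s gap %.1f grip %.1f t %.1f"%(y,s["q"][0],s["q"][5],s["force"].round(1),s["finger_gap"]*1000,s["grip_force"],s["time"]))
    for w in wps:
        d=np.array(w[:3],float)-p;dy=0 if w[3] is None else (w[3]-y+90)%180-90
        n=int(max(1,np.ceil(np.linalg.norm(d)/step),np.ceil(abs(dy)/10.3)))
        T=[];W=[]
        for k in range(n):
            a=np.radians(y);e=d/n
            T.append([float(t) for t in np.round([e[0]*np.cos(a)+e[1]*np.sin(a),e[0]*np.sin(a)-e[1]*np.cos(a),-e[2]],1)])
            W.append(float(round(-np.radians(dy/n),3)));y+=dy/n
        p=np.array(w[:3],float);print(n,T,W)
E
python3 - <<'E'
from h import *
plan((455.8,164.1,200,-15.1),(455.8,164.1,69.5,None))
E
```

```text
at [210.4 480.7 291.6] yaw 156.3 q1 1.01 q6 -0.15 F [-0.6 -0.1 -0.5] gap 92.0 grip 0.0 t 0.1
8 [[-44.0, -23.9, 11.5], [-43.5, -24.8, 11.5], [-43.0, -25.6, 11.5], [-42.6, -26.4, 11.5], [-42.1, -27.2, 11.5], [-41.5, -27.9, 11.5], [-41.0, -28.7, 11.5], [-40.5, -29.5, 11.5]] [-0.019, -0.019, -0.019, -0.019, -0.019, -0.019, -0.019, -0.019]
3 [[0.0, 0.0, 43.5], [0.0, 0.0, 43.5], [0.0, 0.0, 43.5]] [-0.0, -0.0, -0.0]
```

Call:
{"name": "play_rows", "arguments": {
  "hand": [60,60,60,60,60,60,60,60,60,60],
  "travel": [
    [-44,-24,11.5],
    [-43.5,-25,11.5],
    [-43,-25.5,11.5],
    [-42.5,-26.5,11.5],
    [-42,-27,11.5],
    [-41.5,-28,11.5],
    [-41,-28.5,11.5],
    [-40.5,-29.5,11.5],
    [0,0,0],
    [0,0,0]
  ],
  "twist": [-0.019,-0.019,-0.019,-0.019,-0.019,-0.019,-0.019,-0.019,0,0],
  "squeeze": 20
}}

```text
time: 1.35
eef_pos: [0.4556, 0.1648, 0.2]
orientation: [-0.001, 0.13, 0.991, 0.0]
force: [0.1, 1.9, -0.6]
finger_gap: 0.0599
grip_force: 0.0
```

```bash
python3 - <<'E'
from h import *
p,P=cloud("wrist");cv2.imwrite("pics/w1.png",p[...,::-1])
hsv=cv2.cvtColor(p,cv2.COLOR_RGB2HSV)
near=np.hypot(P[...,0]-.456,P[...,1]-.164)<.06
m=near&(P[...,2]>.008)&(P[...,2]<.04);print(rect(P,m))
m=cv2.erode(m.astype(np.uint8),np.ones((3,3)))>0;print(rect(P,m))
plan((455.8,164.1,200,-15.1))
E
```

```text
(array([457.3, 163.5,  50.1,  20.7]), 'deg -14.9 rad -0.260', 'z 21.2 n 1300')
(array([456.9, 163.5,  49.2,  18.7]), 'deg -15.0 rad -0.262', 'z 21.3 n 1089')
at [455.5 165.3 200.2] yaw 165.1 q1 0.19 q6 -1.12 F [-0.8  0.6 -0.4] gap 59.7 grip 0.0 t 1.4
1 [[-0.6, -1.1, 0.2]] [0.003]
```

View pics/w1.png

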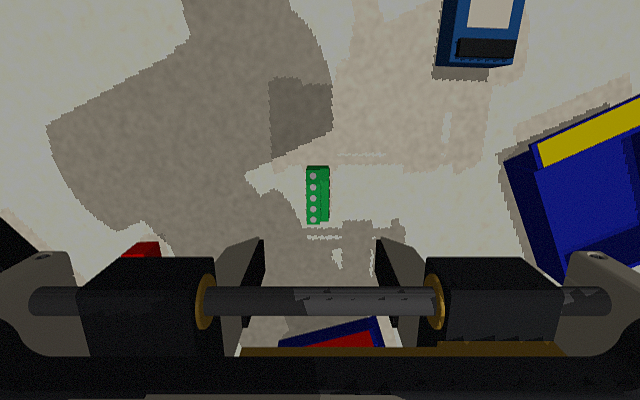

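The wrist view shows the terminal at (317,195), aligned between the fingers, and the positions agree to about 2 mm. Next is the grasp.

Call:
{"name": "play_rows", "arguments": {
  "hand": [60,60,60,60,5,5,5,5],
  "travel": [
    [-2,-1.5,43.5],
    [0,0,43.5],
    [0,0,43.5],
    [0,0,0],
    [0,0,0],
    [0,0,0],
    [0,0,0],
    [0,0,0]
  ],
  "twist": [0,0,0,0,0,0,0,0]
}}

```text
time: 2.4
eef_pos: [0.4577, 0.1627, 0.0701]
orientation: [0.0, 0.13, 0.992, 0.0]
force: [-0.4, 0.3, -0.2]
finger_gap: 0.0246
grip_force: 0.0
```

```bash
python3 - <<'E'
from h import *
s=bot.sense();x,y=s["eef_pos"][:2]*1000
# bin origins: rect centre + 11 mm along bin x
for n,(a,b,t) in dict(g=(635.3,-150.3,6.4),r=(659.4,134.1,2.9),y=(513.7,398,11.3)).items():
    t=np.radians(t);print(n,a+11*np.cos(t),b+11*np.sin(t))
plan((x,y,220,None),(646.2,-149.1,220,6.4),(646.2,-149.1,85,None))
E
```

```text
g 646.2314471107666 -149.07384174573042
r 670.3859129290261 134.65652234084385
y 524.4867612440128 400.1554075866677
at [457.7 162.7  70.1] yaw 165.1 q1 0.18 q6 -1.13 F [-0.4  0.3 -0.2] gap 24.6 grip 0.0 t 2.4
3 [[0.0, 0.0, -50.0], [0.0, 0.0, -50.0], [0.0, 0.0, -50.0]] [-0.0, -0.0, -0.0]
7 [[-37.5, -36.1, -0.0], [-35.5, -38.0, -0.0], [-33.5, -39.9, -0.0], [-31.3, -41.6, -0.0], [-29.0, -43.2, -0.0], [-26.7, -44.7, -0.0], [-24.3, -46.0, -0.0]] [-0.053, -0.053, -0.053, -0.053, -0.053, -0.053, -0.053]
3 [[-0.0, 0.0, 45.0], [-0.0, 0.0, 45.0], [-0.0, 0.0, 45.0]] [-0.0, -0.0, -0.0]
```

Call:
{"name": "play_rows", "arguments": {
  "hand": [5,5,5,5,5,5],
  "travel": [
    [0,0,0],
    [0,0,0],
    [0,0,0],
    [0,0,-50],
    [0,0,-50],
    [0,0,-50]
  ],
  "twist": [0,0,0,0,0,0]
}}

```text
time: 3.15
eef_pos: [0.4574, 0.1625, 0.2209]
orientation: [-0.0, 0.13, 0.992, -0.0]
force: [0.6, -1.2, -0.8]
finger_gap: 0.02
grip_force: 20.0
```

Call:
{"name": "play_rows", "arguments": {
  "hand": [5,5,5,5,5,5,5,5,5],
  "travel": [
    [-37.5,-36,0],
    [-35.5,-38,0],
    [-33.5,-40,0],
    [-31.5,-41.5,0],
    [-29,-43,0],
    [-26.5,-44.5,0],
    [-24.5,-46,0],
    [0,0,0],
    [0,0,0]
  ],
  "twist": [-0.053,-0.053,-0.053,-0.053,-0.053,-0.053,-0.053,0,0]
}}

```text
time: 4.28
eef_pos: [0.6457, -0.1484, 0.2188]
orientation: [-0.001, -0.055, 0.999, 0.001]
force: [0.6, -0.5, -0.3]
finger_gap: 0.0198
grip_force: 20.0
```

Call:
{"name": "play_rows", "arguments": {
  "hand": [5,5,5,5,40,40,40,40,40,40],
  "travel": [
    [0,0,48],
    [0,0,48],
    [0,0,46.5],
    [0,0,0],
    [0,0,0],
    [0,0,0],
    [0,0,0],
    [0,0,-40],
    [0,0,-50],
    [0,0,-50]
  ],
  "twist": [0,0,0,0,0,0,0,0,0,0]
}}

```text
time: 5.52
eef_pos: [0.646, -0.1487, 0.2193]
orientation: [0.0, -0.055, 0.998, -0.0]
force: [0.9, -0.4, 0.2]
finger_gap: 0.0401
grip_force: 0.0
```

```bash
python3 - <<'E'
from h import *
p,P=cloud("wrist")
m=(np.hypot(P[...,0]-.485,P[...,1]+.0161)<.06)&(P[...,2]>.015)&(P[...,2]<.04)
if m.sum()>50:print(rect(P,m))
m=(np.hypot(P[...,0]-.646,P[...,1]+.149)<.046)&(P[...,2]>.012)&(P[...,2]<.04)
if m.sum()>50:print("in bin",rect(P,m))
plan((485,-16.1,200,-12.6),(485,-16.1,69.5,None))
E
```

```text
(array([490.2, -18.7,  30.1,  22.6]), 'deg -11.9 rad -0.207', 'z 29.3 n 1426')
in bin (array([ 646. , -145.8,   50.1,   20.6]), 'deg 6.3 rad 0.110', 'z 25.2 n 1184')
at [ 648.4 -149.5  227.6] yaw -173.7 q1 -0.34 q6 -2.02 F [ 2.5 -0.7  4.6] gap 39.9 grip 0.0 t 5.6
4 [[36.9, 37.6, 6.9], [39.9, 34.5, 6.9], [42.6, 31.1, 6.9], [45.0, 27.4, 6.9]] [0.083, 0.083, 0.083, 0.083]
3 [[0.0, 0.0, 43.5], [0.0, 0.0, 43.5], [0.0, 0.0, 43.5]] [-0.0, -0.0, -0.0]
```

Call:
{"name": "play_rows", "arguments": {
  "hand": [60,60,60,60,60,60],
  "travel": [
    [36.5,37.5,4.5],
    [39.5,34.5,4.5],
    [42,31,4.5],
    [44.5,27.5,4.5],
    [0,0,0],
    [0,0,0]
  ],
  "twist": [0.083,0.083,0.083,0.083,0,0]
}}

```text
time: 6.32
eef_pos: [0.4859, -0.0157, 0.2001]
orientation: [0.001, 0.11, 0.994, -0.0]
force: [1.2, -0.3, -0.5]
finger_gap: 0.0597
grip_force: 0.0
```

```bash
python3 - <<'E'
from h import *
p,P=cloud("wrist")
m=(np.hypot(P[...,0]-.485,P[...,1]+.0161)<.06)&(P[...,2]>.015)&(P[...,2]<.04)
print(rect(P,m))
plan((485,-16.1,69.5,-12.6))
E
```

```text
(array([483.6, -16.9,  42.2,  21.5]), 'deg -12.6 rad -0.220', 'z 29.8 n 1280')
at [486.2 -16.  199.9] yaw 167.3 q1 -0.19 q6 -1.54 F [-0.2  0.8 -0.1] gap 59.9 grip 0.0 t 6.4
3 [[0.4, -0.1, 43.5], [0.4, -0.1, 43.5], [0.4, -0.1, 43.5]] [-0.001, -0.001, -0.001]
```

Call:
{"name": "play_rows", "arguments": {
  "hand": [60,60,45,5,5,5,5,5,5,5],
  "travel": [
    [2,-1,43.5],
    [0,0,43.5],
    [0,0,43.5],
    [0,0,0],
    [0,0,0],
    [0,0,0],
    [0,0,0],
    [0,0,0],
    [0,0,0],
    [0,0,0]
  ],
  "twist": [0,0,0,0,0,0,0,0,0,0]
}}

```text
time: 7.62
eef_pos: [0.4828, -0.0159, 0.0689]
orientation: [0.0, 0.111, 0.994, 0.0]
force: [0.6, 0.5, 1.8]
finger_gap: 0.0218
grip_force: 20.0
```

```bash
python3 - <<'E'
from h import *
s=bot.sense();x,y=s["eef_pos"][:2]*1000
plan((x,y,220,None),(670.4,134.7,220,2.9),(670.4,134.7,77.5,None),(670.4,134.7,220,None),(366.8,-309.4,200,-10))
E
```

```text
at [482.8 -15.9  68.9] yaw 167.3 q1 -0.19 q6 -1.54 F [0.6 0.5 1.8] gap 21.8 grip 20.0 t 7.6
3 [[0.0, 0.0, -50.4], [0.0, 0.0, -50.4], [0.0, 0.0, -50.4]] [-0.0, -0.0, -0.0]
5 [[-30.0, 37.6, -0.0], [-32.0, 35.9, -0.0], [-33.9, 34.2, -0.0], [-35.7, 32.3, -0.0], [-37.4, 30.3, -0.0]] [-0.054, -0.054, -0.054, -0.054, -0.054]
3 [[-0.0, 0.0, 47.5], [-0.0, 0.0, 47.5], [-0.0, 0.0, 47.5]] [-0.0, -0.0, -0.0]
3 [[-0.0, 0.0, -47.5], [-0.0, 0.0, -47.5], [-0.0, 0.0, -47.5]] [-0.0, -0.0, -0.0]
10 [[32.6, -42.8, 2.0], [31.6, -43.5, 2.0], [30.6, -44.2, 2.0], [29.6, -44.9, 2.0], [28.6, -45.6, 2.0], [27.6, -46.2, 2.0], [26.5, -46.8, 2.0], [25.4, -47.4, 2.0], [24.4, -48.0, 2.0], [23.3, -48.5, 2.0]] [0.023, 0.023, 0.023, 0.023, 0.023, 0.023, 0.023, 0.023, 0.023, 0.023]
```

Call:
{"name": "play_rows", "arguments": {
  "hand": [5,5,5,5,5,5,5,5,5,5],
  "travel": [
    [0,0,-50],
    [0,0,-50],
    [0,0,-50],
    [-30,37.5,0],
    [-32,36,0],
    [-34,34,0],
    [-35.5,32.5,0],
    [-37.5,30.5,0],
    [0,0,0],
    [0,0,0]
  ],
  "twist": [0,0,0,-0.054,-0.054,-0.054,-0.054,-0.054,0,0]
}}

```text
time: 8.88
eef_pos: [0.6699, 0.1346, 0.218]
orientation: [-0.001, -0.024, 1.0, -0.0]
force: [-1.2, -0.9, -0.4]
finger_gap: 0.0219
grip_force: 20.0
```

Call:
{"name": "play_rows", "arguments": {
  "hand": [5,5,5,5,42,42,42,42,42,42],
  "travel": [
    [0,0,48],
    [0,0,48],
    [0,0,46],
    [0,0,0],
    [0,0,0],
    [0,0,0],
    [0,0,0],
    [0,0,-40],
    [0,0,-50],
    [0,0,-52]
  ],
  "twist": [0,0,0,0,0,0,0,0,0,0]
}}

```text
time: 10.12
eef_pos: [0.6702, 0.1347, 0.2207]
orientation: [0.0, -0.024, 1.0, 0.0]
force: [0.3, 0.7, 0.4]
finger_gap: 0.0421
grip_force: 0.0
```

Call:
{"name": "play_rows", "arguments": {
  "hand": [70,70,70,70,70,70,70,70,70,70],
  "travel": [
    [32.5,-43,2],
    [31.5,-43.5,2],
    [30.5,-44,2],
    [29.5,-45,2],
    [28.5,-45.5,2],
    [27.5,-46,2],
    [26.5,-47,2],
    [25.5,-47.5,2],
    [24.5,-48,2],
    [23.5,-48.5,2]
  ],
  "twist": [0.023,0.023,0.023,0.023,0.023,0.023,0.023,0.023,0.023,0.023]
}}

```text
time: 11.38
eef_pos: [0.364, -0.3093, 0.1995]
orientation: [0.001, 0.091, 0.996, -0.001]
force: [0.7, -0.5, 0.3]
finger_gap: 0.0699
grip_force: 0.0
```

Call:
{"name": "play_rows", "arguments": {
  "hand": [70,70],
  "travel": [
    [0,0,0],
    [0,0,0]
  ],
  "twist": [0,0]
}}

```text
time: 11.62
eef_pos: [0.365, -0.3078, 0.1991]
orientation: [0.0, 0.091, 0.996, -0.0]
force: [0.8, 0.9, 0.4]
finger_gap: 0.07
grip_force: 0.0
```

```bash
python3 - <<'E'
from h import *
p,P=cloud("wrist");cv2.imwrite("pics/w2.png",p[...,::-1])
m=(np.hypot(P[...,0]-.3668,P[...,1]+.3094)<.05)&(P[...,2]>.009)&(P[...,2]<.04)
print(rect(P,m))
p,P=cloud("top")
m=(np.hypot(P[...,0]-.670,P[...,1]-.135)<.046)&(P[...,2]>.02)&(P[...,2]<.05)
print("in bin",rect(P,m))
plan((366.8,-309.4,69.5,None))
E
```

```text
(array([ 365.3, -311. ,   43.1,   42.6]), 'deg -67.4 rad -1.177', 'z 17.7 n 1476')
in bin (array([673.1, 135. ,  42.5,  22.2]), 'deg 2.8 rad 0.049', 'z 34.4 n 142')
at [ 365.6 -307.   199. ] yaw 169.7 q1 -0.86 q6 -2.25 F [0.3 0.4 0.8] gap 70.2 grip 0.0 t 11.7
3 [[-0.5, -0.7, 43.2], [-0.5, -0.7, 43.2], [-0.5, -0.7, 43.2]] [-0.0, -0.0, -0.0]
```

View pics/w2.png

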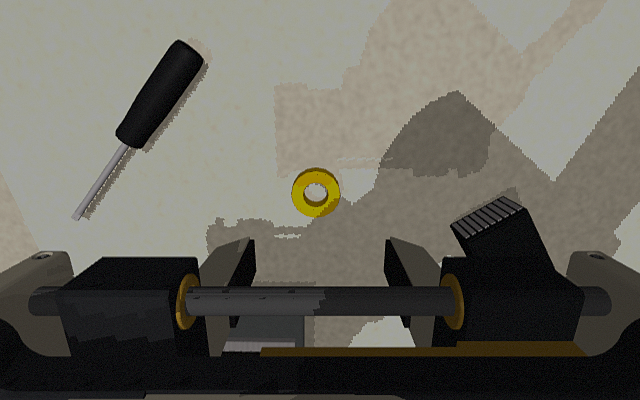

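The view shows the ring core at (316,192), between the fingers, with nothing within reach of them.

Call:
{"name": "play_rows", "arguments": {
  "hand": [70,70,60,20,20,20,20,20,20],
  "travel": [
    [-0.5,-3.5,43],
    [0,0,43],
    [0,0,43],
    [0,0,0],
    [0,0,0],
    [0,0,0],
    [0,0,0],
    [0,0,0],
    [0,0,0]
  ],
  "twist": [0,0,0,0,0,0,0,0,0]
}}

```text
time: 12.85
eef_pos: [0.3648, -0.3115, 0.0698]
orientation: [0.0, 0.091, 0.996, -0.0]
force: [0.5, 0.1, -0.5]
finger_gap: 0.043
grip_force: 20.0
```

```bash
python3 - <<'E'
from h import *
s=bot.sense();x,y=s["eef_pos"][:2]*1000
plan((x,y,240,None),(524.5,400.2,240,11.3),(524.5,400.2,80,None),(524.5,400.2,240,None),(461.1,-145.3,220,21.5))
E
```

```text
at [ 364.8 -311.5   69.8] yaw 169.6 q1 -0.87 q6 -2.26 F [ 0.5  0.1 -0.5] gap 43.0 grip 20.0 t 12.8
4 [[0.0, 0.0, -42.5], [0.0, 0.0, -42.5], [0.0, 0.0, -42.5], [0.0, 0.0, -42.5]] [-0.0, -0.0, -0.0, -0.0]
14 [[-2.0, 52.1, -0.0], [-3.4, 52.0, -0.0], [-4.8, 51.9, -0.0], [-6.2, 51.7, -0.0], [-7.6, 51.5, -0.0], [-9.0, 51.3, -0.0], [-10.4, 51.0, -0.0], [-11.8, 50.7, -0.0], [-13.2, 50.4, -0.0], [-14.5, 50.0, -0.0], [-15.9, 49.6, -0.0], [-17.2, 49.2, -0.0], [-18.5, 48.7, -0.0], [-19.8, 48.2, -0.0]] [-0.027, -0.027, -0.027, -0.027, -0.027, -0.027, -0.027, -0.027, -0.027, -0.027, -0.027, -0.027, -0.027, -0.027]
3 [[-0.0, 0.0, 53.3], [-0.0, 0.0, 53.3], [-0.0, 0.0, 53.3]] [-0.0, -0.0, -0.0]
3 [[-0.0, 0.0, -53.3], [-0.0, 0.0, -53.3], [-0.0, 0.0, -53.3]] [-0.0, -0.0, -0.0]
10 [[16.9, -52.3, 2.0], [17.8, -51.9, 2.0], [18.8, -51.6, 2.0], [19.7, -51.3, 2.0], [20.6, -50.9, 2.0], [21.5, -50.5, 2.0], [22.4, -50.2, 2.0], [23.3, -49.7, 2.0], [24.2, -49.3, 2.0], [25.0, -48.9, 2.0]] [-0.018, -0.018, -0.018, -0.018, -0.018, -0.018, -0.018, -0.018, -0.018, -0.018]
```

Call:
{"name": "play_rows", "arguments": {
  "hand": [20,20,20,20,20,20,20,20,20,20],
  "travel": [
    [0,0,-42.5],
    [0,0,-42.5],
    [0,0,-42.5],
    [0,0,-42.5],
    [-2,52,0],
    [-3.5,52,0],
    [-5,52,0],
    [-6,51.5,0],
    [-7.5,51.5,0],
    [-9,51.5,0]
  ],
  "twist": [0,0,0,0,-0.027,-0.027,-0.027,-0.027,-0.027,-0.027]
}}

```text
time: 14.1
eef_pos: [0.4331, -0.0049, 0.2399]
orientation: [0.0, 0.01, 1.0, -0.0]
force: [-0.3, -0.8, -0.6]
finger_gap: 0.0432
grip_force: 20.0
```

Call:
{"name": "play_rows", "arguments": {
  "hand": [20,20,20,20,20,20,20,20,20,20],
  "travel": [
    [-10.5,51,0],
    [-12,50.5,0],
    [-13,50.5,0],
    [-14.5,50,0],
    [-16,49.5,0],
    [-17,49,0],
    [-18.5,48.5,0],
    [-20,48,0],
    [0,0,0],
    [0,0,0]
  ],
  "twist": [-0.027,-0.027,-0.027,-0.027,-0.027,-0.027,-0.027,-0.027,0,0]
}}

```text
time: 15.35
eef_pos: [0.5245, 0.3989, 0.2391]
orientation: [-0.001, -0.098, 0.995, -0.0]
force: [-0.0, 0.8, -1.3]
finger_gap: 0.0434
grip_force: 20.0
```

Call:
{"name": "play_rows", "arguments": {
  "hand": [20,20,20,20,52,52,52,52,52,52],
  "travel": [
    [0,0,54],
    [0,0,54],
    [0,0,54],
    [0,0,0],
    [0,0,0],
    [0,0,0],
    [0,0,0],
    [0,0,-53],
    [0,0,-53],
    [0,0,-54]
  ],
  "twist": [0,0,0,0,0,0,0,0,0,0]
}}

```text
time: 16.6
eef_pos: [0.5246, 0.3992, 0.2403]
orientation: [0.0, -0.098, 0.995, 0.0]
force: [1.3, 0.6, -0.3]
finger_gap: 0.0519
grip_force: 0.0
```

Call:
{"name": "play_rows", "arguments": {
  "hand": [90,90,90,90,90,90,90,90,90,90],
  "travel": [
    [17,-52.5,2],
    [18,-52,2],
    [19,-51.5,2],
    [19.5,-51.5,2],
    [20.5,-51,2],
    [21.5,-50.5,2],
    [22.5,-50,2],
    [23.5,-49.5,2],
    [24,-49.5,2],
    [25,-49,2]
  ],
  "twist": [-0.018,-0.018,-0.018,-0.018,-0.018,-0.018,-0.018,-0.018,-0.018,-0.018]
}}

```text
time: 17.85
eef_pos: [0.4607, -0.1484, 0.2186]
orientation: [0.001, -0.187, 0.982, -0.001]
force: [1.0, 0.1, -0.7]
finger_gap: 0.0901
grip_force: 0.0
```

Call:
{"name": "play_rows", "arguments": {
  "hand": [90,90,90],
  "travel": [
    [0,0,0],
    [0,0,0],
    [0,0,0]
  ],
  "twist": [0,0,0]
}}

```text
time: 18.23
eef_pos: [0.4612, -0.1455, 0.218]
orientation: [0.0, -0.188, 0.982, 0.0]
force: [0.0, -0.1, -0.3]
finger_gap: 0.0903
grip_force: 0.0
```

```bash
python3 - <<'E'
from h import *
p,P=cloud("wrist");cv2.imwrite("pics/w3.png",p[...,::-1])
m=(np.hypot(P[...,0]-.4611,P[...,1]+.1453)<.075)&(P[...,2]>.03)&(P[...,2]<.05)
print(rect(P,m))
p,P=cloud("top")
m=(np.hypot(P[...,0]-.5245,P[...,1]-.400)<.046)&(P[...,2]>.015)&(P[...,2]<.05)
print("in bin",rect(P,m))
m=(np.hypot(P[...,0]-.350,P[...,1]-.320)<.07)&(P[...,2]>.022)&(P[...,2]<.05)
print("ctrl",rect(P,m))
plan((461.1,-145.3,78,21.5))
E
```

```text
(array([ 459.4, -146.4,  101.4,   56.1]), 'deg 22.0 rad 0.384', 'z 39.8 n 7082')
in bin (array([528. , 398.6,  42.5,  41.5]), 'deg -47.5 rad -0.829', 'z 22.5 n 174')
ctrl (array([350. , 320.2,  76.3,  48.5]), 'deg -17.0 rad -0.296', 'z 33.6 n 578')
at [ 461.2 -145.5  217.9] yaw -158.3 q1 -0.46 q6 -2.41 F [-0.2  1.5  0.1] gap 90.6 grip 0.0 t 18.3
3 [[0.0, 0.1, 46.6], [0.0, 0.1, 46.6], [0.0, 0.1, 46.6]] [0.001, 0.001, 0.001]
```

View pics/w3.png

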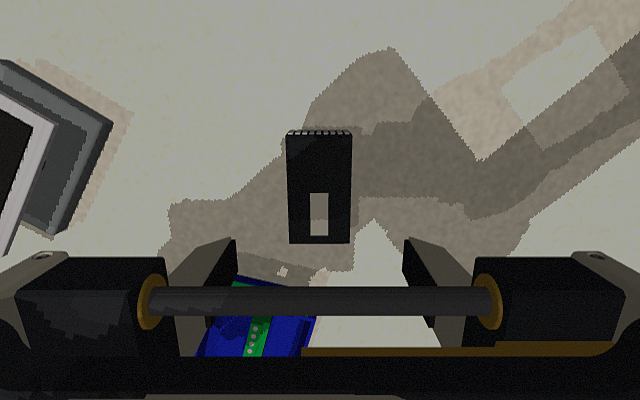

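The drive is at (320,187), centred between the fingers. I can grip it across its width.

Call:
{"name": "play_rows", "arguments": {
  "hand": [90,90,90,30,30,30,30,30,30,30],
  "travel": [
    [2,0,46.5],
    [0,0,46.5],
    [0,0,46.5],
    [0,0,0],
    [0,0,0],
    [0,0,0],
    [0,0,0],
    [0,0,0],
    [0,0,0],
    [0,0,0]
  ],
  "twist": [-0.005,0,0,0,0,0,0,0,0,0],
  "squeeze": 40
}}

```text
time: 19.58
eef_pos: [0.4598, -0.1475, 0.0797]
orientation: [0.001, -0.189, 0.982, -0.001]
force: [-0.8, 2.5, 7.3]
finger_gap: 0.0559
grip_force: 40.0
```

```bash
python3 - <<'E'
from h import *
s=bot.sense();x,y=s["eef_pos"][:2]*1000
p,P=cloud("top")
m=(np.hypot(P[...,0]-.5305,P[...,1]+.4058)<.09)&(P[...,2]>.055)&(P[...,2]<.1)
print("deck",rect(P,m))
plan((x,y,235,None),(530.5,-405.8,235,-11.5))
E
```

```text
deck (array([ 531. , -405.1,  130.8,   91.3]), 'deg -11.7 rad -0.204', 'z 69.2 n 1854')
at [ 459.7 -147.4   79.7] yaw -158.2 q1 -0.47 q6 -2.42 F [-0.5  2.5  7.8] gap 55.6 grip 40.0 t 19.6
3 [[-0.0, -0.0, -51.8], [-0.0, -0.0, -51.8], [-0.0, -0.0, -51.8]] [-0.0, -0.0, -0.0]
5 [[6.1, -53.2, -0.0], [-0.1, -53.6, -0.0], [-6.4, -53.2, -0.0], [-12.5, -52.1, -0.0], [-18.5, -50.3, -0.0]] [0.116, 0.116, 0.116, 0.116, 0.116]
```

Call:
{"name": "play_rows", "arguments": {
  "hand": [30,30,30,30,30,30,30,30,30,30],
  "travel": [
    [0,0,-51],
    [0,0,-52],
    [0,0,-52],
    [6,-53,0],
    [0,-53.5,0],
    [-6.5,-53,0],
    [-12.5,-52,0],
    [-18.5,-50.5,0],
    [0,0,0],
    [0,0,0]
  ],
  "twist": [0,0,0,0.116,0.116,0.116,0.116,0.116,0,0]
}}

```text
time: 20.88
eef_pos: [0.5295, -0.4047, 0.2324]
orientation: [-0.001, 0.099, 0.995, 0.001]
force: [0.0, 0.4, -3.5]
finger_gap: 0.056
grip_force: 40.0
```

Call:
{"name": "play_rows", "arguments": {
  "hand": [30,30,30],
  "travel": [
    [0,0,0],
    [0,0,0],
    [0,0,0]
  ],
  "twist": [0,0,0]
}}

```text
time: 21.25
eef_pos: [0.5302, -0.4047, 0.2336]
orientation: [0.0, 0.099, 0.995, -0.0]
force: [0.3, 0.0, -4.7]
finger_gap: 0.0557
grip_force: 40.0
```

```bash
python3 - <<'E'
from h import *
plan((530.2,-405.8,160,-11.6))
p,P=cloud("wrist");cv2.imwrite("pics/w4.png",p[...,::-1])
p2,P2=cloud("side")
m=(np.hypot(P2[...,0]-.53,P2[...,1]+.406)<.09)&(P2[...,2]>.18)&(P2[...,2]<.21);
E
```

```text
at [ 530.2 -404.7  233.6] yaw 168.7 q1 -0.77 q6 -2.14 F [ 0.3  0.  -4.7] gap 55.7 grip 40.0 t 21.2
2 [[-0.1, -0.5, 36.8], [-0.1, -0.5, 36.8]] [0.002, 0.002]
```

View pics/w4.png

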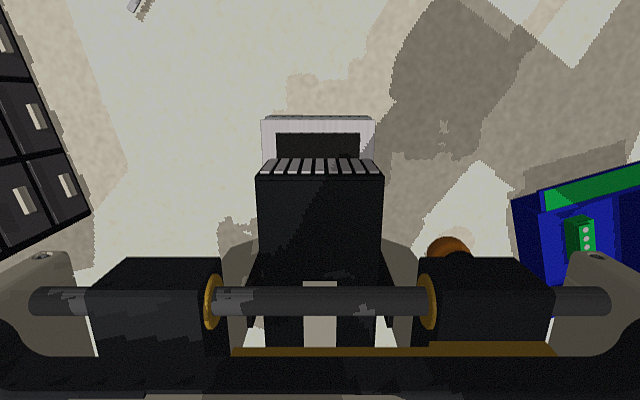

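The drive is held above the deck at about (318,145), in line with it. The load reads about 4.7 N, so the deck should sink about 23 mm. I'll lower until that weight has transferred.

Call:
{"name": "play_rows", "arguments": {
  "hand": [30,30,30,30,30,30,30],
  "travel": [
    [0,-1,25],
    [0,0,25],
    [0,0,20],
    [0,0,10],
    [0,0,0],
    [0,0,0],
    [0,0,0]
  ],
  "twist": [0.005,0,0,0,0,0,0]
}}

```text
time: 22.22
eef_pos: [0.5302, -0.4066, 0.1543]
orientation: [0.001, 0.102, 0.995, -0.001]
force: [0.1, 0.5, -4.3]
finger_gap: 0.0559
grip_force: 40.0
```

Call:
{"name": "play_rows", "arguments": {
  "hand": [30,30,30,30,30,30,30,30,30,30],
  "travel": [
    [0,0,4],
    [0,0,4],
    [0,0,4],
    [0,0,4],
    [0,0,4],
    [0,0,0],
    [0,0,0],
    [0,0,0],
    [0,0,0],
    [0,0,0]
  ],
  "twist": [0,0,0,0,0,0,0,0,0,0]
}}

```text
time: 23.48
eef_pos: [0.53, -0.4065, 0.1333]
orientation: [0.0, 0.102, 0.995, -0.0]
force: [1.4, -0.8, -0.2]
finger_gap: 0.0556
grip_force: 40.0
```

```bash
python3 - <<'E'
from h import *
plan((530.2,-405.8,126,-11.6))
p,P=cloud("side")
c,sn=np.cos(np.radians(-11.7)),np.sin(np.radians(-11.7))
d=P[...,:2]-[.5302,-.4058];a=d[...,0]*c+d[...,1]*sn;b=-d[...,0]*sn+d[...,1]*c
m=(abs(a)<.06)&(b>-.044)&(b<-.034)&(P[...,2]>.03)&(P[...,2]<.08);print("deck z",np.median(P[m][:,2]),m.sum())
m=(abs(a)>.054)&(abs(a)<.063)&(abs(b)<.04)&(P[...,2]>.03)&(P[...,2]<.08);print("deck z",np.median(P[m][:,2]),m.sum())
E
```

```text
at [ 530.  -406.5  133.3] yaw 168.3 q1 -0.77 q6 -2.14 F [ 1.4 -0.8 -0.2] gap 55.6 grip 40.0 t 23.5
1 [[-0.1, 0.7, 7.3]] [-0.001]
deck z 0.05252462535754754 232
deck z 0.052273223760763654 238
```

```bash
cat > f.py <<'E'
from h import *
F=[]
for _ in range(8):
    optics.read_camera("top");F.append(bot.sense()["force"])
print(np.mean(F,0),np.std(F,0))
E
python3 f.py
```

```text
[ 1.64423401 -1.60813243 -0.44231657] [0.56165946 0.44860951 0.4145566 ]
```

Call:
{"name": "play_rows", "arguments": {
  "hand": [30,30,30,75,75,75,75,75,75],
  "travel": [
    [0,0,2],
    [0,0,0],
    [0,0,0],
    [0,0,0],
    [0,0,0],
    [0,0,0],
    [0,0,0],
    [0,0,0],
    [0,0,0]
  ],
  "twist": [0,0,0,0,0,0,0,0,0]
}}

```text
time: 25.05
eef_pos: [0.5299, -0.4063, 0.1312]
orientation: [0.0, 0.102, 0.995, 0.0]
force: [0.5, -0.7, 0.1]
finger_gap: 0.075
grip_force: 0.0
```

Call:
{"name": "play_rows", "arguments": {
  "hand": [80,80,80,80,80,80,80,80],
  "travel": [
    [0,0,-20],
    [0,0,-30],
    [0,0,-30],
    [0,0,-30],
    [0,0,-30],
    [0,0,0],
    [0,0,0],
    [0,0,0]
  ],
  "twist": [0,0,0,0,0,0,0,0]
}}

```text
time: 26.05
eef_pos: [0.5295, -0.406, 0.2695]
orientation: [-0.001, 0.102, 0.995, 0.001]
force: [0.0, 0.8, 1.1]
finger_gap: 0.0802
grip_force: 0.0
```

```bash
cat > deck.py <<'E'
from h import *
import sys
def bands(P,lo,hi):
    m=(np.hypot(P[...,0]-.530,P[...,1]+.406)<.085)&(P[...,2]>lo)&(P[...,2]<hi)
    return rect(P,m) if m.sum()>50 else None
for n in sys.argv[2:]:
    p,P=cloud(n);cv2.imwrite(f"pics/{n}_{sys.argv[1]}.png",p[...,::-1])
    for lo,hi in ((.03,.06),(.07,.105),(.107,.14)):print(n,lo,hi,bands(P,lo,hi))
E
python3 deck.py a wrist
python3 - <<'E'
from h import *
plan((440,-280,260,None),(350,250,260,-17),(350,320,200,None))
E
```

```text
wrist 0.03 0.06 (array([ 530. , -405.6,  130. ,   90.2]), 'deg -11.5 rad -0.201', 'z 49.4 n 4449')
wrist 0.07 0.105 (array([ 529.2, -405.4,  100.8,   56.1]), 'deg -11.6 rad -0.202', 'z 91.2 n 7073')
wrist 0.107 0.14 None
at [ 529.6 -406.   269.7] yaw 168.3 q1 -0.77 q6 -2.14 F [-0.2  0.3  0.1] gap 80.0 grip 0.0 t 26.1
3 [[37.8, 35.1, 3.2], [37.8, 35.1, 3.2], [37.8, 35.1, 3.2]] [-0.0, -0.0, -0.0]
10 [[19.5, 50.1, -0.0], [20.0, 49.9, -0.0], [20.5, 49.7, -0.0], [20.9, 49.5, -0.0], [21.4, 49.3, -0.0], [21.8, 49.1, -0.0], [22.3, 48.9, -0.0], [22.8, 48.7, -0.0], [23.2, 48.5, -0.0], [23.7, 48.3, -0.0]] [0.009, 0.009, 0.009, 0.009, 0.009, 0.009, 0.009, 0.009, 0.009, 0.009]
2 [[10.2, 33.5, 30.0], [10.2, 33.5, 30.0]] [-0.0, -0.0]
```

View pics/wrist_a.png

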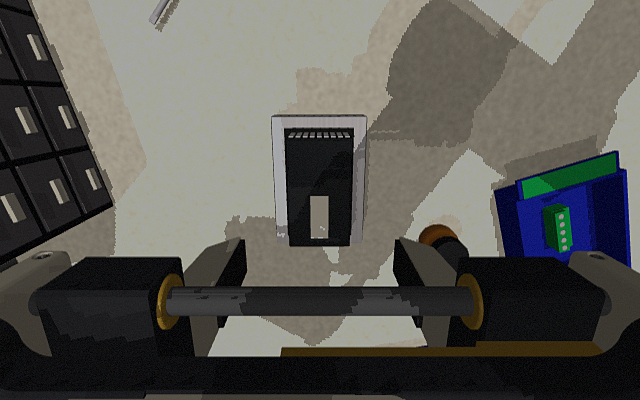

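The drive is centred on the deck to within 1 mm and 0.1°; it shows at (318,187). Next is the controller.

Call:
{"name": "play_rows", "arguments": {
  "hand": [85,85,85,85,85,85,85,85,85,85],
  "travel": [
    [38,35,3],
    [38,35,3],
    [38,35,3],
    [19.5,50,0],
    [20,50,0],
    [20.5,49.5,0],
    [21,49.5,0],
    [21.5,49.5,0],
    [22,49,0],
    [22.5,49,0]
  ],
  "twist": [0,0,0,0.009,0.009,0.009,0.009,0.009,0.009,0.009]
}}

```text
time: 27.35
eef_pos: [0.375, 0.0922, 0.262]
orientation: [-0.0, 0.133, 0.991, 0.0]
force: [1.0, 0.4, 0.7]
finger_gap: 0.085
grip_force: 0.0
```

Call:
{"name": "play_rows", "arguments": {
  "hand": [85,85,85,85,85,85,85,85],
  "travel": [
    [23,48.5,0],
    [23,48.5,0],
    [23.5,48.5,0],
    [10,33.5,22],
    [10,33.5,22],
    [0,0,0],
    [0,0,0],
    [0,0,0]
  ],
  "twist": [0.009,0.009,0.009,0,0,0,0,0]
}}

```text
time: 28.35
eef_pos: [0.349, 0.3188, 0.2188]
orientation: [0.0, 0.147, 0.989, 0.0]
force: [0.1, 0.3, 0.5]
finger_gap: 0.0854
grip_force: 0.0
```

```bash
python3 - <<'E'
from h import *
p,P=cloud("wrist");cv2.imwrite("pics/w5.png",p[...,::-1])
m=(np.hypot(P[...,0]-.350,P[...,1]-.320)<.07)&(P[...,2]>.025)&(P[...,2]<.05)
print(rect(P,m))
plan((350,320,78,-17))
E
```

```text
(array([348.3, 320.2,  76.2,  48. ]), 'deg -17.1 rad -0.299', 'z 32.4 n 4365')
at [349.  318.8 218.9] yaw 163.1 q1 0.58 q6 -0.70 F [ 0.   0.4 -0.1] gap 85.5 grip 0.0 t 28.4
3 [[-0.2, 0.5, 47.0], [-0.2, 0.5, 47.0], [-0.2, 0.5, 47.0]] [0.001, 0.001, 0.001]
```

View pics/w5.png

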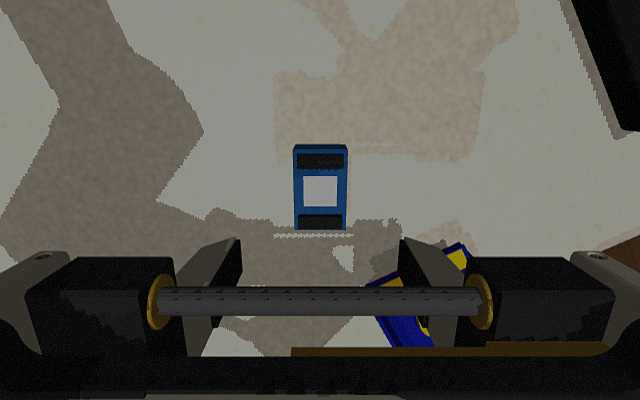

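The controller is at (320,188), aligned with the gripper.

Call:
{"name": "play_rows", "arguments": {
  "hand": [85,85,85,30,30,30,30,30,30,30],
  "travel": [
    [1,1,47],
    [0,0,47],
    [0,0,47],
    [0,0,0],
    [0,0,0],
    [0,0,0],
    [0,0,0],
    [0,0,0],
    [0,0,0],
    [0,0,0]
  ],
  "twist": [0,0,0,0,0,0,0,0,0,0],
  "squeeze": 35
}}

```text
time: 29.65
eef_pos: [0.3484, 0.3208, 0.0786]
orientation: [0.001, 0.146, 0.989, 0.001]
force: [-0.6, -2.1, 8.2]
finger_gap: 0.0478
grip_force: 35.0
```

```bash
python3 - <<'E'
from h import *
s=bot.sense();x,y=s["eef_pos"][:2]*1000
plan((x,y,265,None),(440,-250,265,-11.6),(530,-405.6,265,None))
E
```

```text
at [348.4 320.8  78.6] yaw 163.2 q1 0.58 q6 -0.69 F [-0.6 -2.1  8.2] gap 47.8 grip 35.0 t 29.6
4 [[0.0, 0.0, -46.6], [0.0, 0.0, -46.6], [0.0, 0.0, -46.6], [0.0, 0.0, -46.6]] [-0.0, -0.0, -0.0, -0.0]
11 [[-23.0, -47.3, -0.0], [-22.6, -47.5, -0.0], [-22.2, -47.6, -0.0], [-21.8, -47.8, -0.0], [-21.4, -48.0, -0.0], [-21.0, -48.2, -0.0], [-20.6, -48.3, -0.0], [-20.2, -48.5, -0.0], [-19.8, -48.7, -0.0], [-19.4, -48.8, -0.0], [-19.0, -49.0, -0.0]] [-0.008, -0.008, -0.008, -0.008, -0.008, -0.008, -0.008, -0.008, -0.008, -0.008, -0.008]
4 [[-29.9, -33.6, -0.0], [-29.9, -33.6, -0.0], [-29.9, -33.6, -0.0], [-29.9, -33.6, -0.0]] [-0.0, -0.0, -0.0, -0.0]
```

Call:
{"name": "play_rows", "arguments": {
  "hand": [30,30,30,30,30,30,30,30,30,30],
  "travel": [
    [0,0,-46.5],
    [0,0,-46.5],
    [0,0,-46.5],
    [0,0,-46.5],
    [-23,-47.5,0],
    [-22.5,-47.5,0],
    [-22,-47.5,0],
    [-22,-48,0],
    [-21.5,-48,0],
    [-21,-48,0]
  ],
  "twist": [0,0,0,0,-0.008,-0.008,-0.008,-0.008,-0.008,-0.008]
}}

```text
time: 30.9
eef_pos: [0.3973, 0.0076, 0.2635]
orientation: [0.0, 0.122, 0.992, 0.0]
force: [1.5, 0.9, -2.9]
finger_gap: 0.0478
grip_force: 35.0
```

Call:
{"name": "play_rows", "arguments": {
  "hand": [30,30,30,30,30,30,30,30,30,30],
  "travel": [
    [-20.5,-48.5,0],
    [-20,-48.5,0],
    [-20,-48.5,0],
    [-19.5,-49,0],
    [-19,-49,0],
    [-30,-33.5,0],
    [-30,-33.5,0],
    [-30,-33.5,0],
    [-29.5,-33.5,0],
    [0,0,0]
  ],
  "twist": [-0.008,-0.008,-0.008,-0.008,-0.008,0,0,0,0,0]
}}

```text
time: 32.15
eef_pos: [0.5284, -0.4082, 0.2615]
orientation: [-0.0, 0.104, 0.995, 0.0]
force: [0.3, -0.1, -2.7]
finger_gap: 0.0476
grip_force: 35.0
```

Call:
{"name": "play_rows", "arguments": {
  "hand": [30,30,30],
  "travel": [
    [0,0,0],
    [0,0,0],
    [0,0,0]
  ],
  "twist": [0,0,0]
}}

```text
time: 32.52
eef_pos: [0.5281, -0.4054, 0.2638]
orientation: [0.0, 0.102, 0.995, -0.0]
force: [-0.0, -0.6, -2.4]
finger_gap: 0.0482
grip_force: 35.0
```

```bash
python3 f.py; python3 - <<'E'
from h import *
plan((529.6,-405.5,180,-11.6))
p,P=cloud("wrist")
m=(np.hypot(P[...,0]-.53,P[...,1]+.405)<.07)&(P[...,2]>.205)&(P[...,2]<.24);print(rect(P,m) if m.sum() else 0)
E
```

```text
[ 0.1274718  -0.09224492 -2.65653495] [0.50087292 0.3908764  0.42583028]
at [ 528.1 -406.1  263.2] yaw 168.2 q1 -0.77 q6 -2.14 F [ 0.2  0.7 -2.3] gap 47.4 grip 35.0 t 32.9
2 [[-0.7, 0.4, 41.6], [-0.7, 0.4, 41.6]] [-0.002, -0.002]
(array([ 527.9, -405.2,   81.6,   76.6]), 'deg 78.2 rad 1.365', 'z 217.4 n 14381')
```

Call:
{"name": "play_rows", "arguments": {
  "hand": [30,30,30,30,30,30,30],
  "travel": [
    [-1.5,0.5,30],
    [0,0,30],
    [0,0,20],
    [0,0,9],
    [0,0,0],
    [0,0,0],
    [0,0,0]
  ],
  "twist": [-0.003,0,0,0,0,0,0]
}}

```text
time: 33.85
eef_pos: [0.53, -0.4062, 0.1753]
orientation: [0.001, 0.101, 0.995, -0.001]
force: [0.3, -0.5, -3.2]
finger_gap: 0.0477
grip_force: 35.0
```

Call:
{"name": "play_rows", "arguments": {
  "hand": [30,30,30,30,30,30,30,30],
  "travel": [
    [0,0,4],
    [0,0,3],
    [0,0,3],
    [0,0,2],
    [0,0,0],
    [0,0,0],
    [0,0,0],
    [0,0,0]
  ],
  "twist": [0,0,0,0,0,0,0,0]
}}

```text
time: 34.85
eef_pos: [0.5298, -0.4059, 0.1623]
orientation: [0.0, 0.101, 0.995, -0.0]
force: [0.8, -0.5, -1.5]
finger_gap: 0.0477
grip_force: 35.0
```

```bash
python3 f.py; python3 deck.py b side; python3 -c "
from h import *
plan((529.6,-405.5,158,-11.6))"
```

```text
[ 0.16524089 -0.0764822  -0.89610698] [0.4167322  0.57715774 0.48231515]
side 0.03 0.06 (array([ 527.4, -405.2,  125.8,   90.8]), 'deg -11.2 rad -0.196', 'z 43.0 n 1260')
side 0.07 0.105 (array([ 506.1, -403.5,   63.4,   57.7]), 'deg 83.0 rad 1.448', 'z 84.2 n 636')
side 0.107 0.14 (array([ 516.7, -400.9,   69.2,   63.6]), 'deg 46.1 rad 0.805', 'z 116.9 n 863')
at [ 529.8 -405.9  162.2] yaw 168.4 q1 -0.77 q6 -2.14 F [ 0.2 -0.7 -1.1] gap 47.9 grip 35.0 t 35.3
1 [[0.2, 0.4, 4.2]] [-0.0]
```

Contact is made, with about 0.9 N left to transfer, which is about 4.5 mm.

Call:
{"name": "play_rows", "arguments": {
  "hand": [30,30,30,30,30,30,30],
  "travel": [
    [0,0,2],
    [0,0,2.5],
    [0,0,0],
    [0,0,0],
    [0,0,0],
    [0,0,0],
    [0,0,0]
  ],
  "twist": [0,0,0,0,0,0,0]
}}

```text
time: 36.17
eef_pos: [0.5297, -0.4059, 0.1577]
orientation: [0.0, 0.101, 0.995, 0.0]
force: [-0.2, -0.2, -0.2]
finger_gap: 0.0478
grip_force: 35.0
```

```bash
python3 f.py; python3 deck.py c side
```

```text
[-0.07078608 -0.23925083 -0.34986425] [0.34755998 0.42874969 0.35944963]
side 0.03 0.06 (array([ 527.3, -405.2,  126.5,   90.6]), 'deg -11.4 rad -0.199', 'z 38.5 n 1293')
side 0.07 0.105 (array([ 500.9, -405.2,   73. ,   52.1]), 'deg -89.9 rad -1.570', 'z 80.1 n 641')
side 0.107 0.14 (array([ 517.3, -399.9,   70.6,   62.3]), 'deg 47.1 rad 0.822', 'z 112.7 n 790')
```

View pics/side_c.png

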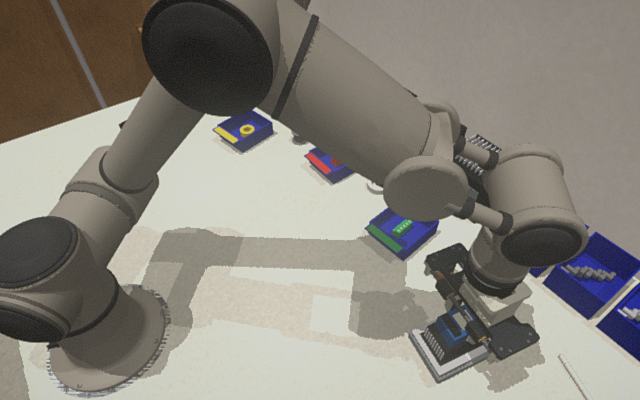

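The view shows the stack at (455,335) with the controller seated and the small parts in their bins. I'll lower 1.5 mm more, release and withdraw.

Call:
{"name": "play_rows", "arguments": {
  "hand": [30,30,30,30,75,75,75,75,75,75],
  "travel": [
    [0,0,1.5],
    [0,0,0],
    [0,0,0],
    [0,0,0],
    [0,0,0],
    [0,0,0],
    [0,0,0],
    [0,0,0],
    [0,0,0],
    [0,0,0]
  ],
  "twist": [0,0,0,0,0,0,0,0,0,0]
}}

```text
time: 37.88
eef_pos: [0.5297, -0.4059, 0.1562]
orientation: [0.0, 0.101, 0.995, 0.0]
force: [-0.4, -0.6, 0.3]
finger_gap: 0.0752
grip_force: 0.0
```

Call:
{"name": "play_rows", "arguments": {
  "hand": [80,80,80,80,80,80,80,80],
  "travel": [
    [0,0,-20],
    [0,0,-30],
    [0,0,-30],
    [0,0,-30],
    [0,0,-20],
    [0,0,0],
    [0,0,0],
    [0,0,0]
  ],
  "twist": [0,0,0,0,0,0,0,0]
}}

```text
time: 38.88
eef_pos: [0.5294, -0.4057, 0.2847]
orientation: [-0.001, 0.101, 0.995, 0.001]
force: [-0.3, 0.0, 0.5]
finger_gap: 0.08
grip_force: 0.0
```

```bash
sed -i 's/(.07,.105)/(.07,.09)/;s/(.107,.14)/(.1,.13)/' deck.py; python3 deck.py d wrist
```

```text
wrist 0.03 0.06 (array([ 530. , -405.7,  129.3,   90.1]), 'deg -11.5 rad -0.201', 'z 36.0 n 3876')
wrist 0.07 0.09 (array([ 529.1, -405.4,  100.5,   56.1]), 'deg -11.4 rad -0.200', 'z 77.2 n 1177')
wrist 0.1 0.13 (array([ 529.8, -405.2,   76.2,   48.1]), 'deg -11.8 rad -0.206', 'z 110.4 n 4748')
```

View pics/wrist_d.png

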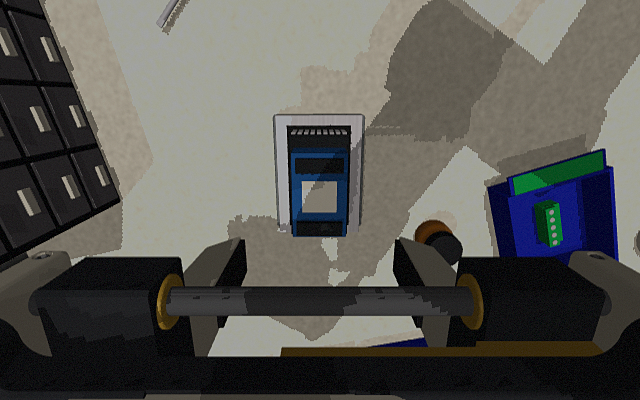

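The stack at (319,180) is centred to within 1 mm and parallel to within 0.4°. The small parts are in their bins and the gripper is clear, so I'm handing in.

```bash
python3 -c "
from bench import order
print(order.hand_in())"
```

```text
the job is handed in; nothing more can be done
None
```

The job is handed in: terminal, capacitor and core are in their colour-matched bins, and the controller sits on the drive in the middle of the deck, both centred to about 1 mm, at about 39 s of the 131 s allowed; hand-in gave no verdict.

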